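# Index the decorating wheel and set the last flower

## Task

Turn the decorating wheel (its finger knobs give a hold) until its free orange spot comes round to the orange pointer on the cork mat and the wheel clicks into the notch there. Only then pick up the loose orange flower and set it down flat on that spot, leaving the wheel clicked in. Leave the teal flower, the cup and the paint jar where they are.

Things in the scene. Friction and masses are not known exactly. Their poses are not given: they have to be found in the camera images.
- hub (a point): Centre of the wheel's top face, on its vertical axis, 80 mm above the table. The wheel: a white-topped aluminium disc, 260 mm across, 19 mm thick, on a low steel foot amid a fixed round cork mat (360 mm across, 3 mm thick). It turns either way with a drag of about 1 N at a knob. Glued on it at quarter turns, 66 mm from the axis: three flowers (42 mm across, 20 mm high) and the free spot.
- wheel: The turning part; origin on the axis 19 mm below the top face, z up, -x towards the free spot. It has a notch every quarter turn, hidden below. It clicks in with the free spot up to 13 degrees either side of the pointer: where exactly cannot be seen and must be felt. Leaving a notch takes 5 to 12 N at a knob; let go within 3 degrees of the notch, the wheel pulls itself in.
- catch (a joint): The sprung ball catch hidden under the wheel, in m: how far the ball is pressed back: below 0.001 when sunk in a notch, about 0.004 when riding between notches.
- spot (a point): Centre of the free spot on the wheel's top face: a cream disc with an orange ring, 46 mm across, 66 mm from the axis.
- front (a point): Point at the height of the wheel's top face, 66 mm from the axis, in the direction of the pointer: an orange flat triangle on the cork mat, 144 to 171 mm from the axis. Its -x axis points from the axis to the pointer.
- knob_a (a point): Centre of the top end of an upright black finger knob, 20 mm in diameter and 60 mm tall above the wheel's top face, fixed on the wheel 100 mm from the axis, 45 degrees counter-clockwise (from above) of the free spot.
- knob_b (a point): The same for the second knob, straight across the axis from knob_a.
- flower: The loose orange wooden flower, 42 mm across, 20 mm high, about 25 g, lying flat on the table; origin at the centre of its underside, z up. Six petals; may be gripped across any diameter.
- teal_flower: A loose teal flower of the same shape on the table; bystander. Origin at the centre of its underside.
- cup: Small white plastic cup, 64 mm across the rim, 45 mm high, standing open side up; bystander. Origin at the centre of its underside.
- jar: Orange paint jar with white lid, 54 mm across, 70 mm high; bystander. Origin at the centre of its underside.

How it is judged:
By the outcome, as a careful person would: the job done as asked, in the order asked, and still so for the second after the job is handed in, with the robot touching nothing.
It also fails if it takes over 72 s, if anything falls off the work surface, if the arm or the gripper's body presses on something with over 40 N, if the wrist force passes 120 N, or if a joint passes its speed limit or range.

## Robot

A 6-joint arm with a two-finger parallel gripper is mounted at the origin on the work surface. World frame = base frame: x ahead of the robot, y to its left, z up, the work surface at z = 0. Lengths are in mm, angles in rad, forces in N, time in s.
With the tool pointing down it reaches from about 300 to 775 mm from the base axis. Payload 14.6 kg.
Tool frame: the origin (TCP) lies midway between the tips of the shut fingers; the grasp point (between the pads) lies 19 mm behind it; z points along the fingers, y is the line along which they close (so a half turn about z gives the same grasp; the last joint's range is limited). The gripper opens to 85 mm and grips with 20 to 120 N. Pads are 22 mm wide; open, the fingers measure 114 mm over their backs; the gripper's body (76 mm by 85 mm) begins 54 mm behind the grasp point. The pads swing forward as they close: fully open they stand 13 mm farther back than shut.
Start: joints at [1.22, 0.3, 1.521, -0, 1.321, -0.067], TCP at [154.001, 527.99, 231.281] pointing down, gripper open.
Joint ranges: [-3.03, 3.03], [-0.79, 2.21], [0.23, 2.52], [-1.04, 4.18], [0, 3.07], [-2.55, 2.55]. Speed limits (rad/s): [2.22, 2.22, 2.57, 3.14, 3.14, 3.14].

## Interface

Orientations are given as a unit quaternion [w, x, y, z].
In Python, from cell import ctrl gives the robot as it stands.
- The arm moves only by the tool send_rows, never from a script. Its argument "moves" is a list of rows, each a list of 3 entries, a list of its own where there are three numbers: the shift along the tool's x, y, z in units of 30 mm (1.0 is 30 mm), then the turn, a rotation vector about the tool's x, y, z in units of 5 degrees (1.0 is 5 degrees), then the opening, from -1 (shut) to 1 (fully open). In form: [[[x, y, z], [rx, ry, rz], fingers], ...]. A call has 1 to 12 rows; each row shifts and turns the commanded pose from where the row before left it, along the tool's axes as they then stand; what a row does not reach is not made up. A row lasts 1/10 s, in which the tool goes at most 50 mm and 8.59 degrees, less where a joint would pass 70% of its speed; a pose out of reach is approached as far as the arm can. A call is refused whole if a number of a shift passes 1 or a number of a turn 1, either way. A call with a gripper value outside its range is refused whole. The fingers move at their own pace and stop on an object; "grip_force" is the grip in N (left out, the last holds). Time passes only in rows, so rows that do not move let the fingers close. It gives the time, the measured TCP pose, the force, the opening and the grip force at its end, in the units of the state.
- ctrl.state(): the state, without advancing time (a new reading comes with each control period).
- ctrl.capture(name): name is "side" or "top" or "wrist"; returns (picture, depth): 480x640x3 uint8, blue, green, red; 480x640 float32, mm along the optical axis (not along the pixel's ray), 0 where there is no reading.
- ctrl.camera_model(name): a dict with "intrinsics" (3x3 intrinsics, pixels), "D" ([k1, k2, p1, p2, k3] as OpenCV has them; the pictures are not rectified), "cam_to_world" (4x4, takes a point from camera to world coordinates). Camera axes: x right, y down, z forward; pixel columns grow to the right and rows downward; lengths in mm; the calibration is good to about 2 mm. A picture is of the moment at which its call begins: read the wrist's pose just before it. camera_model takes no time and is no camera call; for the wrist camera it gives the pose at the moment of the call.
- ctrl.job_done(): hands the job in; it is judged then, once.
The state is a dict: "time": time; "joints": joint angles; "dq": joint speeds; "effort": joint torques, N m; "tool_pos": TCP position; "eef_rot": TCP orientation; "force": force on the tool from outside, world axes, zero at the start; "ft_torque": the same for the moment, N m; "gripper_width": opening from 0.0 (shut) to 1.0 (fully open); "grasp_force": force on a finger pad.
Only numpy, scipy, OpenCV 4.12 (cv2) and the standard library are available. Lean on these libraries where they do the work, as an engineer would, in place of code of your own. Each camera call takes 0.05 s, during which the arm holds its last target. There are 200 camera calls.

## Working session

There is one attempt and no reset: what is moved stays moved. The work goes in short steps, Python scripts to look and compute and a tool call to move; the robot and the scene stay as the last step left them, time stands still between calls to the robot, and variables do not carry over. Pictures are saved under pics/ and viewed, at most 10 in all, crops included, and the job is handed in when it is done.

Besides the shell and the picture viewer there is one more tool, called after "Emit:" as a command line: name --argument value ..., lists and objects as JSON in quotes. send_rows: Moves the arm, as the interface text tells. Its arguments: {"type":"object","properties":{"moves":{"type":"array","items":{"type":"array"}},"grip_force":{"type":"number"}},"required":["moves"]}

```bash
ls; mkdir -p pics
python3 - <<'E'
from cell import ctrl
import cv2,numpy as np
print(ctrl.state())
for n in("top","side"):
    im,d=ctrl.capture(n); cv2.imwrite(f"pics/{n}0.png",im); np.save(f"pics/{n}0.npy",d)
    m=ctrl.camera_model(n); print(n,m)
E
```

```text
pics
{'time': 0.0, 'joints': array([ 1.22039335e+00,  3.00489432e-01,  1.52162599e+00,  3.64113851e-05,
        1.32069122e+00, -6.66053766e-02]), 'dq': array([ 0.00028857, -0.00062738, -0.00034652,  0.00021257, -0.00121752,
       -0.00092616]), 'effort': array([-3.97352524e-04, -5.43477345e+01, -3.61794949e+01, -5.21960374e-06,
        3.98964359e-03,  1.05003750e-05]), 'tool_pos': array([153.91382634, 527.76667805, 230.69226093]), 'eef_rot': array([-1.42899655e-04,  1.41427529e-01,  9.89948426e-01, -5.90193805e-04]), 'force': array([-0.33809596, -0.59755099,  0.24961395]), 'ft_torque': array([0.01475956, 0.03073332, 0.00235525]), 'grasp_force': 0.0, 'gripper_width': 0.9989743015180577}
top {'intrinsics': array([[564.81529689,   0.        , 315.63986591],
       [  0.        , 564.81529689, 244.69018617],
       [  0.        ,   0.        ,   1.        ]]), 'D': array([-0.04536234,  0.        ,  0.        ,  0.        ,  0.        ]), 'cam_to_world': array([[ 1.43156994e-01, -9.67143892e-01,  2.10092281e-01,
         3.43893386e+02],
       [-9.89687174e-01, -1.40972911e-01,  2.54152649e-02,
        -1.59650329e+01],
       [ 5.03710220e-03, -2.11564009e-01, -9.77351164e-01,
         1.02547430e+03],
       [ 0.00000000e+00,  0.00000000e+00,  0.00000000e+00,
         1.00000000e+00]])}
side {'intrinsics': array([[459.20074708,   0.        , 315.85682495],
       [  0.        , 459.20074708, 235.34285545],
       [  0.        ,   0.        ,   1.        ]]), 'D': array([0.01546179, 0.        , 0.        , 0.        , 0.        ]), 'cam_to_world': array([[ 9.30420932e-01, -2.01347604e-01,  3.06228723e-01,
         2.54430318e+02],
       [-3.66121340e-01, -4.73041822e-01,  8.01365459e-01,
        -8.13944974e+02],
       [-1.64940215e-02, -8.57724068e-01, -5.13845668e-01,
         6.37040108e+02],
       [ 0.00000000e+00,  0.00000000e+00,  0.00000000e+00,
         1.00000000e+00]])}
```

View pics/top0.png

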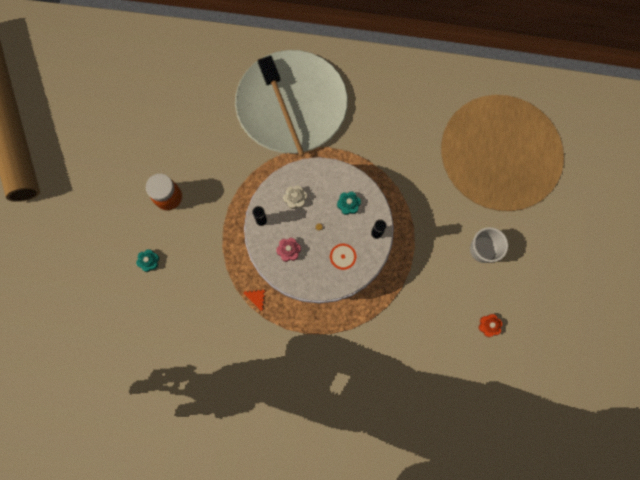

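View pics/side0.png

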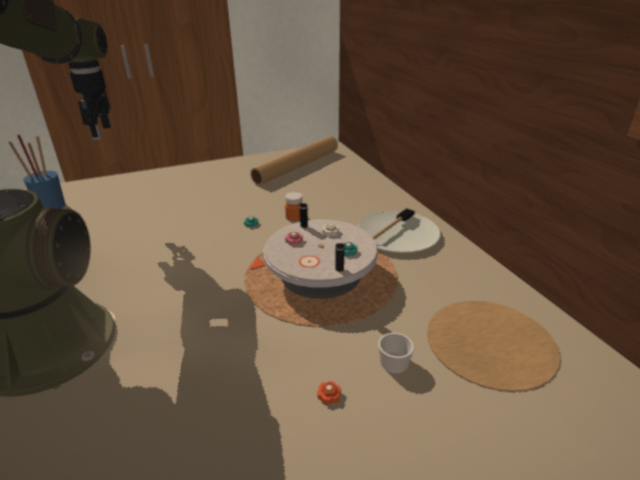

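The top view shows the hub near (319,228), the free spot at (343,257), knobs at about (379,229) and (260,216), the pointer at (257,297), the loose orange flower at (491,325), the cup at (489,245), the jar at (164,192) and the loose teal flower at (148,260). The side view agrees, with the flower at (329,392) and the pointer left of the wheel at (258,264).

```bash
cat > h.py <<'E'
from cell import ctrl
import cv2,numpy as np
def ray(name,uv,z,M=None):
    m=M or ctrl.camera_model(name); K,D,T=m["intrinsics"],m["D"],m["cam_to_world"]
    p=cv2.undistortPoints(np.array(uv,float).reshape(-1,1,2),K,D).reshape(-1,2)
    d=np.c_[p,np.ones(len(p))]@T[:3,:3].T; o=T[:3,3]
    return o+d*((z-o[2])/d[:,2])[:,None]
def blobs(im,lo,hi,amin=30):
    h=cv2.cvtColor(im,cv2.COLOR_BGR2HSV); m=cv2.inRange(h,np.array(lo),np.array(hi))
    n,l,s,c=cv2.connectedComponentsWithStats(m)
    return [(c[i],s[i,4],np.argwhere(l==i)[:,::-1]) for i in range(1,n) if s[i,4]>=amin]
def ang(v): return np.degrees(np.arctan2(v[1],v[0]))
E
python3 - <<'E'
from h import *
im=cv2.imread("pics/top0.png")
print("orange");
for c,a,_ in blobs(im,(0,190,120),(14,255,255)): print(c.round(1),a, ray("top",c,0)[0].round(1))
print("teal")
for c,a,_ in blobs(im,(80,120,40),(100,255,255)): print(c.round(1),a, ray("top",c,12)[0].round(1))
print("black")
for c,a,p in blobs(im,(0,0,0),(179,255,28),60): print(c.round(1),a,p.min(0),p.max(0))
# wheel disc
h=cv2.cvtColor(im,cv2.COLOR_BGR2HSV); print(h[180,320],h[240,320],h[290,320],h[310,320],h[216,260],h[190,270])
ringpx=[c for c,a,_ in blobs(im,(0,150,100),(14,255,255)) if abs(c[0]-343)<6 and abs(c[1]-257)<6]
print("spot",ringpx, ray("top",ringpx[0],80) if ringpx else 0)
print("hub guess",ray("top",(318.5,227.5),80),"knobs",ray("top",[(379.5,224),(259.5,211)],140))
E
python3 -c "
import cv2;im=cv2.imread('pics/top0.png')[150:330,220:420];cv2.imwrite('pics/crop0.png',cv2.resize(im,None,fx=3.3,fy=3.3,interpolation=2)[:600,:800])"
```

```text
orange
[340.  261.8] 41 [538.9 -38.3   0. ]
[255.9 297.6] 246 [451.  104.3   0. ]
[488.9 325.6] 295 [ 461.1 -321.8    0. ]
teal
[348.5 203. ] 326 [649.5 -38.8  12. ]
[147.5 260.4] 286 [488.3 310.7  12. ]
black
[268.7  69.6] 326 [259  57] [279  83]
[ 22.6 194.4] 196 [ 10 189] [ 35 199]
[259.7 215.7] 137 [254 207] [265 224]
[378.6 228.8] 132 [372 221] [384 237]
[ 17  49 162] [ 16  48 158] [ 15  51 155] [ 14 152 136] [12 47 27] [ 17  53 155]
spot [array([342.60784314, 256.4248366 ])] [[533.49985663 -39.82946612  80.        ]]
hub guess [[577.85854233   8.08275468  80.        ]] knobs [[583.06498601 -90.33454569 140.        ]
 [576.51981819 105.36646649 140.        ]]
```

View pics/crop0.png

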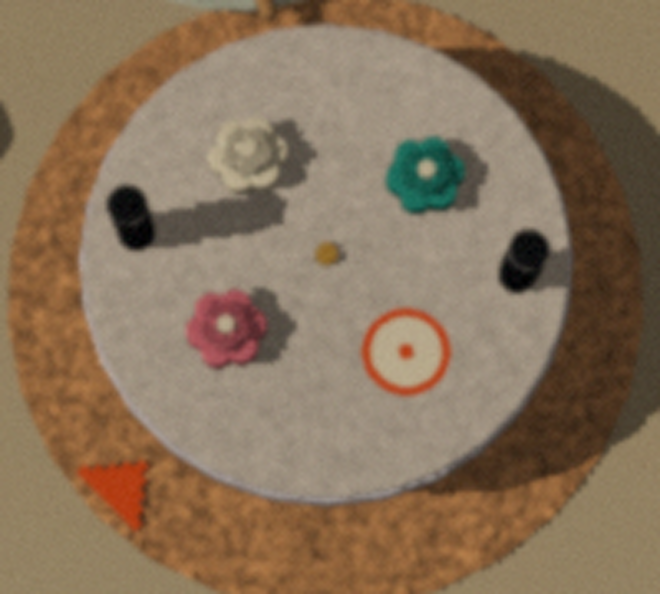

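The crop puts the hub at full-image (319.1,226.7), the spot at (343,256.4), and the knob tops at (380,224.2) for knob_a and (258.5,210.6). The pointer triangle is at (256,298).

```bash
cat >> h.py <<'E'
def tool(s=None):
    s=s or ctrl.state(); w,x,y,z=s["eef_rot"]
    from scipy.spatial.transform import Rotation as R
    return np.array(s["tool_pos"]),R.from_quat([x,y,z,w]).as_matrix(),s
def to(target,a):
    p,R,s=tool(); d=R.T@(np.array(target)-p)/30; cur=ang(R[:,1])
    print("t",round(s["time"],2),"pos",p.round(1),"yang",cur.round(2),"tilt",R[:,2].round(4),"F",s["force"].round(1))
    print("shift units",d.round(3),"rz units",round(((cur-a+180)%360-180)/5,3))
E
python3 - <<'E'
from h import *
k=ray("top",[(380,224.2),(258.5,210.6)],140); hub=k.mean(0); sp=ray("top",(342.8,256.4),80)[0]; hb=ray("top",(319.1,226.7),83)[0]
pt=ray("top",(255.9,297.6),3)[0]
print(k,hub,hb,sp,np.linalg.norm((k[0]-k[1])[:2]),np.linalg.norm((sp-hb)[:2]))
print("knob",ang(k[0]-hub),"spot",ang(sp-hb),"ptr",ang(pt-hb),np.linalg.norm((pt-hb)[:2]))
th=ang(k[0]-hub); to([k[0][0],k[0][1],200],th+90)
E
```

```text
[[582.85073165 -91.17659561 140.        ]
 [576.95078998 107.08654992 140.        ]] [579.90076081   7.95497716 140.        ] [578.66752995   7.18693976  83.        ] [533.58986074 -40.1482157   80.        ] 198.35091174166666 65.36522931837774
knob -88.29548741753692 spot -133.60064103465328 ptr 142.90942030366878 160.37861938012028
t 0.1 pos [153.9 527.8 230.8] yang 73.74 tilt [-4.e-04 -1.e-03 -1.e+00] F [ 0.3 -0.2  0. ]
shift units [-19.503 -15.802   1.04 ] rz units 14.407
```

Emit:
send_rows --moves '[[[-0.975,-0.79,0],[0,0,0],1],[[-0.975,-0.79,0],[0,0,0],1],[[-0.975,-0.79,0],[0,0,0],1],[[-0.975,-0.79,0],[0,0,0],1],[[-0.975,-0.79,0],[0,0,0],1],[[-0.975,-0.79,0],[0,0,0],1],[[-0.975,-0.79,0],[0,0,0],1],[[-0.975,-0.79,0],[0,0,0],1],[[-0.975,-0.79,0],[0,0,0],1],[[-0.975,-0.79,0],[0,0,0],1]]'

```text
time: 1.1
tool_pos: [369.0, 217.1, 231.2]
eef_rot: [-0.0, 0.141, 0.99, -0.0]
force: [0.7, 0.6, -0.9]
gripper_width: 1.0
grasp_force: 0.0
```

Emit:
send_rows --moves '[[[-0.975,-0.79,0],[0,0,0],0.2],[[-0.975,-0.79,0],[0,0,0],0.2],[[-0.975,-0.79,0],[0,0,0],0.2],[[-0.975,-0.79,0],[0,0,0],0.2],[[-0.975,-0.79,0],[0,0,0],0.2],[[-0.975,-0.79,0],[0,0,0],0.2],[[-0.975,-0.79,0],[0,0,0],0.2],[[-0.975,-0.79,0],[0,0,0],0.2],[[-0.975,-0.79,0],[0,0,0],0.2],[[-0.975,-0.79,0],[0,0,0],0.2]]'

```text
time: 2.1
tool_pos: [583.5, -92.3, 230.9]
eef_rot: [-0.0, 0.141, 0.99, 0.0]
force: [0.3, 1.2, -0.0]
gripper_width: 0.599
grasp_force: 0.0
```

Emit:
send_rows --moves '[[[0,0,0],[0,0,1],0.2],[[0,0,0],[0,0,1],0.2],[[0,0,0],[0,0,1],0.2],[[0,0,0],[0,0,1],0.2],[[0,0,0],[0,0,1],0.2],[[0,0,0],[0,0,1],0.2],[[0,0,0],[0,0,1],0.2],[[0,0,0],[0,0,1],0.2],[[0,0,0],[0,0,1],0.2],[[0,0,0],[0,0,1],0.2],[[0,0,0],[0,0,1],0.2],[[0,0,0],[0,0,1],0.2]]'

```text
time: 3.3
tool_pos: [582.8, -90.8, 230.9]
eef_rot: [-0.0, 0.619, 0.785, -0.0]
force: [-0.3, -0.1, 0.7]
gripper_width: 0.601
grasp_force: 0.0
```

Emit:
send_rows --moves '[[[0,0,0],[0,0,1],0.2],[[0,0,0],[0,0,1],0.2],[[0,0,0],[0,0,0.4],0.2],[[0,0,0],[0,0,0],0.2],[[0,0,0],[0,0,0],0.2]]'

```text
time: 3.8
tool_pos: [582.8, -90.8, 231.0]
eef_rot: [-0.0, 0.696, 0.718, -0.0]
force: [0.3, -0.3, -0.3]
gripper_width: 0.599
grasp_force: 0.0
```

Run:
```python
from h import *
to([582.85,-91.2,105],1.7); print(ctrl.state()["gripper_width"])
im,d=ctrl.capture("wrist"); cv2.imwrite("pics/w1.png",im)
m=ctrl.camera_model("wrist"); np.save("pics/w1.npy",m,allow_pickle=True); print(m["cam_to_world"].round(3).tolist(),m["intrinsics"][0,0])
```

```text
t 3.8 pos [582.8 -90.8 231. ] yang 1.81 tilt [-5.e-04  1.e-04 -1.e+00] F [ 0.3 -0.3 -0.3]
shift units [-1.300e-02  3.000e-03  4.201e+00] rz units 0.023
0.5988088156928898
[[0.999, 0.031, 0.009, 580.949], [0.032, -0.956, -0.293, -15.611], [-0.0, 0.293, -0.956, 374.023], [0.0, 0.0, 0.0, 1.0]] 332.52082290915536
```

View pics/w1.png

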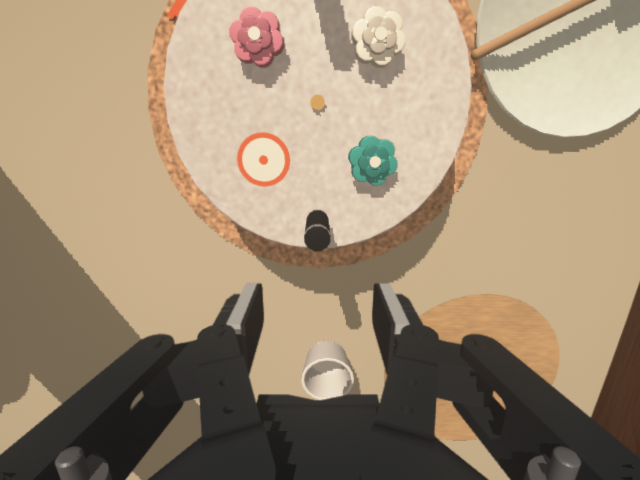

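The wrist view shows knob_a's top at about (317,236), centred between the fingers. The spot is at (263,160) and the hub at (318,103). The cup, at (327,370), is below and clear of the fingers.

Emit:
send_rows --moves '[[[0,0,0.9],[0,0,0],0.2],[[0,0,0.9],[0,0,0],0.2],[[0,0,0.8],[0,0,0],0.2],[[0,0,0.8],[0,0,0],0.2],[[0,0,0.8],[0,0,0],0.0],[[0,0,0],[0,0,0],-0.3],[[0,0,0],[0,0,0],-0.3],[[0,0,0],[0,0,0],-0.3],[[0,0,0],[0,0,0],-0.3]]'

```text
time: 4.75
tool_pos: [583.4, -90.9, 106.7]
eef_rot: [0.001, 0.696, 0.718, 0.001]
force: [0.3, -0.5, 0.5]
gripper_width: 0.348
grasp_force: 0.0
```

```bash
cat >> h.py <<'E'
def wheel(im=None):
    """hub, spot angle (deg) from top view; ring centre"""
    if im is None: im,_=ctrl.capture("top")
    hub=np.array([578.67,7.19])
    h=cv2.cvtColor(im,cv2.COLOR_BGR2HSV); out=[]
    for c,a,p in blobs(im,(0,110,60),(14,255,255),8):
        w=ray("top",c,80)[0][:2]; r=np.linalg.norm(w-hub)
        if 40<r<92: out.append((c.round(0),a,p.max(0)-p.min(0),w.round(1),round(r,1),round(ang(w-hub)%360,2)))
    return im,out
E
python3 - <<'E'
from h import *
p,R,s=tool(); print(p.round(1),s["force"].round(2),s["gripper_width"])
im,o=wheel(); print(*o,sep="\n"); cv2.imwrite("pics/t2.png",im)
print(*wheel(cv2.imread("pics/top0.png"))[1],sep="\n")
E
```

```text
[583.4 -90.9 106.7] [ 0.25 -0.45  0.47] 0.3477457829125975

(array([317., 259.]), np.int32(9055), array([192, 187]), array([523.1,   3.6]), np.float64(55.6), np.float64(183.65))
(array([342., 256.]), np.int32(236), array([27, 26]), array([534. , -39.5]), np.float64(64.6), np.float64(226.28))
(array([343., 256.]), np.int32(18), array([3, 4]), array([534.2, -39.8]), np.float64(64.7), np.float64(226.63))
```

Emit:
send_rows --moves '[[[0.002,-0.116,0],[0,0,0.4],-0.3],[[0.002,-0.116,0],[0,0,0.4],-0.3],[[0,0,0],[0,0,0],-0.3]]'

```text
time: 5.1
tool_pos: [576.3, -90.9, 106.0]
eef_rot: [0.001, 0.721, 0.693, 0.001]
force: [4.2, 0.2, -2.5]
gripper_width: 0.352
grasp_force: 2.6
```

Emit:
send_rows --moves '[[[0.001,-0.058,0],[0,0,0.2],-0.3],[[0,0,0],[0,0,0],-0.3]]'

```text
time: 5.3
tool_pos: [575.1, -90.7, 106.1]
eef_rot: [0.001, 0.727, 0.687, 0.001]
force: [6.8, -0.5, -1.8]
gripper_width: 0.348
grasp_force: 3.5
```

Emit:
send_rows --moves '[[[0.001,-0.058,0],[0,0,0.2],-0.3],[[0,0,0],[0,0,0],-0.3]]'

```text
time: 5.5
tool_pos: [573.0, -90.7, 106.0]
eef_rot: [0.001, 0.733, 0.68, 0.001]
force: [2.2, -0.1, 1.4]
gripper_width: 0.347
grasp_force: 1.9
```

Emit:
send_rows --moves '[[[0.002,-0.116,0],[0,0,0.4],-0.3],[[0,0,0],[0,0,0],-0.3]]'

```text
time: 5.7
tool_pos: [568.9, -90.3, 105.6]
eef_rot: [0.0, 0.745, 0.667, -0.0]
force: [-0.3, -0.1, 0.2]
gripper_width: 0.348
grasp_force: 0.2
```

Emit:
send_rows --moves '[[[0.002,-0.116,0],[0,0,0.4],-0.3],[[0,0,0],[0,0,0],-0.3]]'

```text
time: 5.9
tool_pos: [565.3, -89.8, 105.4]
eef_rot: [-0.0, 0.756, 0.655, -0.0]
force: [0.4, -0.1, -0.1]
gripper_width: 0.349
grasp_force: 0.0
```

```bash
cat >> h.py <<'E'
def wwheel(save=None):
    M=ctrl.camera_model("wrist"); im,_=ctrl.capture("wrist")
    if save: cv2.imwrite(save,im)
    h=cv2.cvtColor(im,cv2.COLOR_BGR2HSV); hub=np.array([578.67,7.19])
    m=cv2.inRange(h,(0,120,90),(13,255,255)); cs,hi=cv2.findContours(m,cv2.RETR_CCOMP,cv2.CHAIN_APPROX_NONE)
    for i,c in enumerate(cs):
        if len(c)<40 : continue
        (cx,cy),ax,_=cv2.fitEllipse(c); w=ray("wrist",(cx,cy),80,M)[0][:2]
        if hi[0][i][3]<0 and np.linalg.norm(w-hub)<100: print("ring?",round(cx),round(cy),np.round(ax),w.round(1),"r",round(np.linalg.norm(w-hub),1),"ang",round(ang(w-hub)%360,2))
    p,R,s=tool(); print("t",s["time"],"tcp ang",round(ang(p[:2]-hub)%360,2),"r",round(np.linalg.norm(p[:2]-hub),1),"z",p[2].round(1),"yang",ang(R[:,1]).round(1),"F",s["force"].round(1))
E
python3 - <<'E'
from h import *
wwheel("pics/w3.png")
E
```

```text
ring? 229 183 [14. 15.] [528.6 -32.6] r 64.0 ang 218.41
ring? 229 181 [87. 93.] [528.8 -31.7] r 63.2 ang 217.99
t 5.95 tcp ang 262.21 r 97.9 z 105.3 yang -8.2 F [-0.6 -0.5 -0.1]
```

Emit:
send_rows --moves '[[[0.006,-0.232,0],[0,0,0.8],-0.3],[[0.006,-0.232,0],[0,0,0.8],-0.3],[[0.006,-0.232,0],[0,0,0.8],-0.3],[[0.006,-0.232,0],[0,0,0.8],-0.3],[[0.006,-0.232,0],[0,0,0.8],-0.3],[[0.006,-0.232,0],[0,0,0.8],-0.3],[[0.006,-0.232,0],[0,0,0.8],-0.3],[[0.006,-0.232,0],[0,0,0.8],-0.3],[[0.006,-0.232,0],[0,0,0.8],-0.3],[[0,0,0],[0,0,0],-0.3]]'

```text
time: 6.95
tool_pos: [509.7, -62.8, 105.4]
eef_rot: [-0.0, 0.921, 0.389, -0.0]
force: [-0.6, -0.3, 0.2]
gripper_width: 0.348
grasp_force: 0.0
```

Run:
```python
from h import *
wwheel("pics/w4.png")
```

```text
ring? 227 181 [14. 15.] [513.5   6.9] r 65.2 ang 180.26
ring? 227 179 [87. 93.] [514.3   7.4] r 64.4 ang 179.78
t 7.0 tcp ang 225.62 r 98.2 z 105.4 yang -44.1 F [-0.5 -0.2  0.3]
```

Emit:
send_rows --moves '[[[0.006,-0.232,0],[0,0,0.8],-0.3],[[0.006,-0.232,0],[0,0,0.8],-0.3],[[0.006,-0.232,0],[0,0,0.8],-0.3],[[0.006,-0.232,0],[0,0,0.8],-0.3],[[0.006,-0.232,0],[0,0,0.8],-0.3],[[0.006,-0.232,0],[0,0,0.8],-0.3],[[0.004,-0.174,0],[0,0,0.6],-0.3],[[0.002,-0.116,0],[0,0,0.4],-0.3],[[0,-0.058,0],[0,0,0.2],-0.3],[[0,0,0],[0,0,0],-0.3]]'

```text
time: 8.0
tool_pos: [483.4, -18.9, 105.3]
eef_rot: [-0.0, 0.99, 0.138, -0.0]
force: [0.1, 0.4, -0.2]
gripper_width: 0.351
grasp_force: 0.0
```

Run:
```python
from h import *
wwheel("pics/w5.png")
```

```text
ring? 229 184 [14. 15.] [520.2  38.6] r 66.4 ang 151.74
ring? 229 182 [86. 93.] [521.1  38.7] r 65.6 ang 151.29
t 8.05 tcp ang 195.34 r 98.8 z 105.3 yang -74.1 F [-1.   0.1  0.4]
```

Emit:
send_rows --moves '[[[0.001,-0.058,0],[0,0,0.2],-0.3],[[0.001,-0.058,0],[0,0,0.2],-0.3],[[0.001,-0.058,0],[0,0,0.2],-0.3],[[0.001,-0.058,0],[0,0,0.2],-0.3],[[0.001,-0.058,0],[0,0,0.2],-0.3],[[0.001,-0.058,0],[0,0,0.2],-0.3],[[0.001,-0.058,0],[0,0,0.2],-0.3],[[0.001,-0.058,0],[0,0,0.2],-0.3],[[0.001,-0.058,0],[0,0,0.2],-0.3]]'

```text
time: 8.95
tool_pos: [480.2, -3.4, 105.3]
eef_rot: [0.0, 0.998, 0.058, -0.0]
force: [-0.7, -1.9, -1.3]
gripper_width: 0.353
grasp_force: 0.8
```

Run:
```python
from h import *
wwheel()
```

```text
ring? 229 184 [14. 15.] [525.5  47.5] r 66.8 ang 142.8
ring? 229 182 [86. 93.] [526.4  47.5] r 66.0 ang 142.39
t 9.0 tcp ang 186.01 r 99.0 z 105.3 yang -83.4 F [-0.4  1.   1. ]
```

Emit:
send_rows --moves '[[[0.001,-0.058,0],[0,0,0.2],-0.3],[[0.001,-0.058,0],[0,0,0.2],-0.3],[[0,0,0],[0,0,0],-0.3]]'

```text
time: 9.3
tool_pos: [480.1, 0.2, 105.3]
eef_rot: [-0.0, 0.999, 0.041, 0.0]
force: [0.5, -0.3, 0.3]
gripper_width: 0.348
grasp_force: 0.0
```

Run:
```python
from h import *
wwheel()
```

```text
ring? 229 184 [14. 15.] [527.   49.6] r 66.8 ang 140.61
ring? 229 182 [86. 93.] [527.8  49.5] r 66.2 ang 140.2
t 9.35 tcp ang 184.1 r 98.9 z 105.3 yang -85.3 F [ 0.5  0.1 -0.1]
```

Emit:
send_rows --moves '[[[0.001,-0.058,0],[0,0,0.2],-0.3],[[0,0,0],[0,0,0],-0.3]]'

```text
time: 9.55
tool_pos: [479.9, 1.8, 105.3]
eef_rot: [-0.0, 0.999, 0.032, 0.0]
force: [0.5, 0.8, 0.3]
gripper_width: 0.351
grasp_force: 0.0
```

Run:
```python
from h import *
wwheel()
```

```text
ring? 228 183 [14. 15.] [528.1  51.1] r 67.0 ang 139.04
ring? 228 181 [86. 93.] [529.  51.] r 66.2 ang 138.62
t 9.6 tcp ang 183.13 r 98.9 z 105.3 yang -86.3 F [-0.7  0.   0.3]
```

Emit:
send_rows --moves '[[[0.001,-0.058,0],[0,0,0.2],-0.3],[[0,0,0],[0,0,0],-0.3]]'

```text
time: 9.8
tool_pos: [479.8, 3.6, 105.3]
eef_rot: [-0.0, 1.0, 0.023, -0.0]
force: [0.9, -0.8, 0.4]
gripper_width: 0.349
grasp_force: 0.0
```

Run:
```python
from h import *
wwheel()
```

```text
ring? 221 178 [14. 15.] [531.5  55. ] r 67.2 ang 134.64
ring? 222 176 [87. 93.] [532.4  54.8] r 66.4 ang 134.19
t 9.85 tcp ang 182.13 r 98.9 z 105.3 yang -87.3 F [ 0.5  0.4 -0.2]
```

Emit:
send_rows --moves '[[[0.001,-0.058,0],[0,0,0.2],-0.3],[[0,0,0],[0,0,0],-0.3]]'

```text
time: 10.05
tool_pos: [479.8, 5.3, 105.3]
eef_rot: [-0.0, 1.0, 0.015, 0.0]
force: [0.7, 1.1, 0.3]
gripper_width: 0.353
grasp_force: 0.0
```

Run:
```python
from h import *
wwheel()
```

```text
ring? 223 179 [14. 15.] [531.5  55. ] r 67.2 ang 134.62
ring? 223 178 [86. 93.] [532.4  54.8] r 66.4 ang 134.2
t 10.1 tcp ang 181.13 r 98.9 z 105.3 yang -88.3 F [ 0.3 -0.5  0.1]
```

Emit:
send_rows --moves '[[[0.001,-0.058,0],[0,0,0.2],-0.3],[[0,0,0],[0,0,0],-0.3]]'

```text
time: 10.3
tool_pos: [479.8, 7.0, 105.3]
eef_rot: [-0.0, 1.0, 0.006, -0.0]
force: [-0.7, 0.5, -0.6]
gripper_width: 0.347
grasp_force: 0.0
```

Run:
```python
from h import *
wwheel()
```

```text
ring? 225 181 [14. 15.] [531.5  55. ] r 67.1 ang 134.62
ring? 225 179 [86. 93.] [532.4  54.8] r 66.4 ang 134.2
t 10.35 tcp ang 180.13 r 98.9 z 105.3 yang -89.3 F [-0.2 -0.9  0.5]
```

The wheel jumped about 4.5° ahead of the pushing pad and has stayed at 134.5° while the pads moved on. It has clicked in. Next I withdraw upward.

Emit:
send_rows --moves '[[[0,0,0],[0,0,0],0.0],[[0,0,0],[0,0,0],0.0],[[0,0,-0.5],[0,0,0],0.1],[[0,0,-0.9],[0,0,0],0.2],[[0,0,-0.9],[0,0,0],0.3],[[0,0,-0.9],[0,0,0],0.5],[[0,0,-0.9],[0,0,0],0.5]]'

```text
time: 11.05
tool_pos: [479.6, 6.9, 229.4]
eef_rot: [0.0, 1.0, 0.006, 0.0]
force: [-0.5, 0.2, -0.2]
gripper_width: 0.747
grasp_force: 0.0
```

Run:
```python
from h import *
wwheel("pics/w6.png")
im=cv2.imread("pics/top0.png")
f=[c for c,a,_ in blobs(im,(0,150,100),(14,255,255)) if c[0]>450 and a<900]; print(f)
fw=ray("top",f[0],10)[0]; cup=ray("top",(489.5,243),45)[0]; print("flower",fw,"cup",cup,"dir",ang(cup-fw))
ims=cv2.imread("pics/side0.png"); fs=[(c,a) for c,a,_ in blobs(ims,(0,150,100),(14,255,255)) if c[0]>300 and c[1]>370]; print(fs,ray("side",fs[0][0],10))
to([fw[0],fw[1],150],-45.5)
```

```text
ring? 263 161 [52. 54.] [531.8  55.2] r 67.1 ang 134.31
ring? 319 83 [335. 354.] [594.4   7.7] r 15.8 ang 1.8
t 11.1 tcp ang 180.22 r 97.7 z 233.8 yang -89.3 F [-0.1  0.6  5.5]
[array([490.03645833, 325.10416667])]
flower [ 461.08073816 -320.76188818   10.        ] cup [ 602.55305282 -297.62318163   45.        ] dir 9.288848049066452
[(array([328.82245431, 392.93472585]), np.int32(383))] [[ 458.86547173 -325.89614956   10.        ]]
t 11.1 pos [481.    6.8 233.8] yang -89.26 tilt [ 6.e-03 -4.e-04 -1.e+00] F [-0.1  0.6  5.5]
shift units [-0.822 10.909  2.793] rz units -8.751
```

Emit:
send_rows --moves '[[[-0.067,0.915,0],[0,0,0],0.5],[[-0.067,0.915,0.1],[0,0,0],0.5],[[-0.067,0.915,0.1],[0,0,0],0.5],[[-0.067,0.915,0.1],[0,0,0],0.5],[[-0.067,0.915,0.2],[0,0,0],0.5],[[-0.067,0.915,0.2],[0,0,0],0.5],[[-0.067,0.915,0.3],[0,0,0],0.5],[[-0.067,0.915,0.3],[0,0,0],0.5],[[-0.067,0.915,0.3],[0,0,0],0.5],[[-0.067,0.915,0.3],[0,0,0],0.5],[[-0.067,0.915,0.3],[0,0,0],0.5],[[-0.067,0.915,0.3],[0,0,0],0.5]]'

```text
time: 12.3
tool_pos: [459.6, -324.0, 152.7]
eef_rot: [-0.0, 1.0, 0.006, -0.0]
force: [-0.6, 0.0, 1.2]
gripper_width: 0.746
grasp_force: 0.0
```

Emit:
send_rows --moves '[[[0,0,0],[0,0,-1],0.5],[[0,0,0],[0,0,-1],0.5],[[0,0,0],[0,0,-1],0.5],[[0,0,0],[0,0,-1],0.5],[[0,0,0],[0,0,-1],0.5],[[0,0,0],[0,0,-1],0.5],[[0,0,0],[0,0,-1],0.5],[[0,0,0],[0,0,-1],0.5],[[0,0,0],[0,0,-0.75],0.5],[[0,0,0],[0,0,0],0.5],[[0,0,0],[0,0,0],0.5]]'

```text
time: 13.4
tool_pos: [459.9, -322.8, 153.1]
eef_rot: [-0.0, 0.926, 0.378, -0.0]
force: [0.3, 0.5, -0.6]
gripper_width: 0.748
grasp_force: 0.0
```

Run:
```python
from h import *
M=ctrl.camera_model("wrist"); im,_=ctrl.capture("wrist"); cv2.imwrite("pics/w7.png",im)
for c,a,p in blobs(im,(0,150,90),(13,255,255),200): print(c.round(0),a,p.min(0),p.max(0),ray("wrist",c,10,M)[0].round(1))
for c,a,p in blobs(im,(0,150,90),(13,255,255),200):
    w=ray("wrist",c,10,M)[0]
    if np.linalg.norm(w[:2]-[460,-323])<15: to([w[0],w[1],2],-45.5)
im,o=wheel(); cv2.imwrite("pics/t7.png",im); print(*o,sep="\n")
```

```text
[317. 218.] 1414 [295 195] [339 240] [ 462.7 -319.9   10. ]
t 13.45 pos [ 459.9 -322.8  153.2] yang -45.62 tilt [-1.e-04  1.e-04 -1.e+00] F [-0.3 -0.2  0.2]
shift units [ 1.350e-01 -2.000e-03  5.039e+00] rz units -0.024
(array([316., 259.]), np.int32(9079), array([191, 186]), array([523. ,   4.4]), np.float64(55.7), np.float64(182.88))
(array([292., 195.]), np.int32(9), array([4, 6]), array([628.4,  62.7]), np.float64(74.5), np.float64(48.15))
(array([288., 250.]), np.int32(237), array([26, 26]), array([531.1,  53.5]), np.float64(66.4), np.float64(135.77))
(array([288., 250.]), np.int32(19), array([4, 4]), array([530.9,  53.7]), np.float64(66.7), np.float64(135.75))
```

View pics/w7.png

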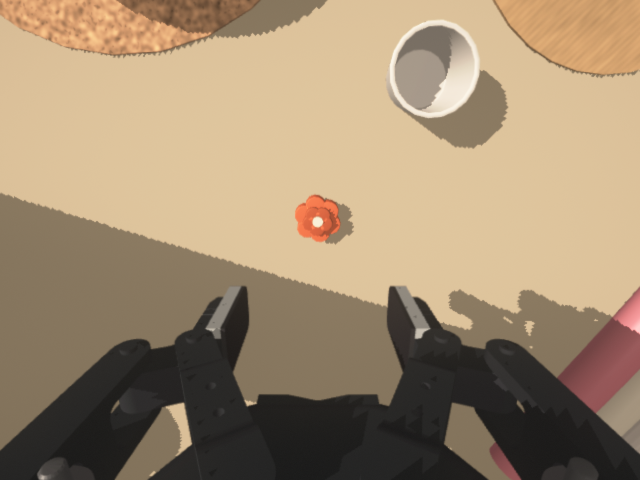

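View pics/t7.png

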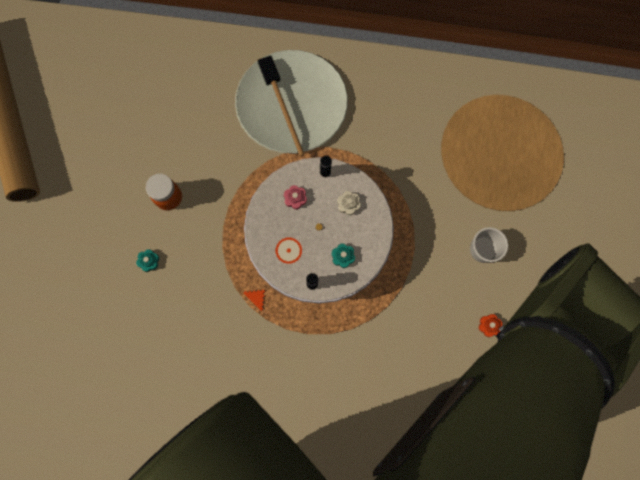

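The wrist view shows the flower at (317,218), centred between the fingers with the cup well clear. The top view shows the spot at (288,250), on the line from the hub to the pointer, after a turn of about 90.6°.

Emit:
send_rows --moves '[[[0.11,0,0.9],[0,0,0],0.5],[[0,0,0.9],[0,0,0],0.5],[[0,0,0.9],[0,0,0],0.5],[[0,0,0.9],[0,0,0],0.5],[[0,0,0.8],[0,0,0],0.5],[[0,0,0.4],[0,0,0],0.5],[[0,0,0.2],[0,0,0],0.5],[[0,0,0],[0,0,0],0.3],[[0,0,0],[0,0,0],0.1]]' --grip_force 25

```text
time: 14.4
tool_pos: [462.7, -320.9, 4.3]
eef_rot: [0.001, 0.926, 0.378, 0.0]
force: [0.7, -0.4, 0.7]
gripper_width: 0.556
grasp_force: 0.0
```

Emit:
send_rows --moves '[[[0,0,0],[0,0,0],-0.4],[[0,0,0],[0,0,0],-0.4],[[0,0,0],[0,0,0],-0.4],[[0,0,0],[0,0,0],-0.4],[[0,0,0],[0,0,0],-0.4]]'

```text
time: 14.9
tool_pos: [462.8, -320.9, 4.6]
eef_rot: [0.001, 0.926, 0.379, 0.001]
force: [-0.9, 0.9, 6.2]
gripper_width: 0.465
grasp_force: 25.2
```

Emit:
send_rows --moves '[[[0,0,-0.3],[0,0,0],-0.4],[[0,0,-0.9],[0,0,0],-0.4],[[0,0,-0.9],[0,0,0],-0.4],[[0,0,-0.9],[0,0,0],-0.4],[[0,0,-0.9],[0,0,0],-0.4],[[0,0,-0.9],[0,0,0],-0.4],[[0,0,-0.9],[0,0,0],-0.4],[[0,0,0],[0,0,0],-0.4],[[0,0,0],[0,0,0],-0.4]]'

```text
time: 15.8
tool_pos: [462.2, -320.5, 175.0]
eef_rot: [0.001, 0.926, 0.379, 0.0]
force: [0.3, -0.5, -0.6]
gripper_width: 0.47
grasp_force: 25.4
```

Run:
```python
from h import *
to([531.5,54.5,175],-44.8); print(ctrl.state()["gripper_width"],ctrl.state()["grasp_force"])
M=ctrl.camera_model("wrist"); im,_=ctrl.capture("wrist"); cv2.imwrite("pics/w8.png",im)
p,R,s=tool()
for c,a,q in blobs(im,(0,150,60),(13,255,255),200):
    w=ray("wrist",c,p[2]+6,M)[0]; print(c.round(0),a,q.min(0),q.max(0),w.round(1), "tool offset",(R.T@(w-p)).round(1))
```

```text
t 15.8 pos [ 462.2 -320.5  175. ] yang -45.51 tilt [ 1.e-03 -8.e-04 -1.e+00] F [ 0.3 -0.5 -0.6]
shift units [ 1.0407e+01 -7.2990e+00 -8.0000e-03] rz units -0.142
0.47014399124009104 25.380055010318756
[317. 301.] 5325 [274 257] [361 345] [ 463.3 -319.3  180.1] tool offset [ 1.6  0.2 -6. ]
```

View pics/w8.png

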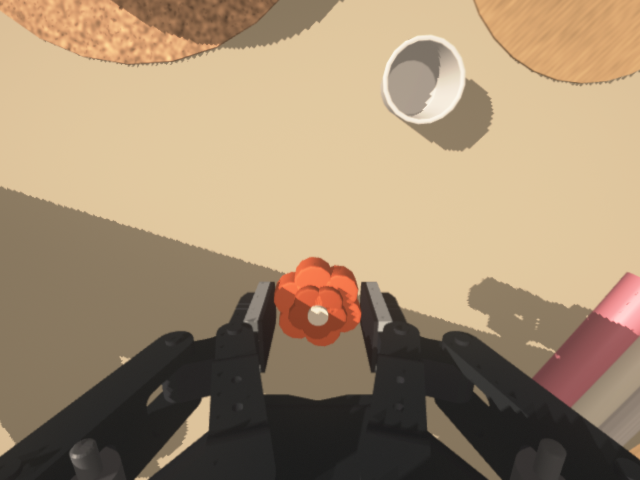

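The flower is held square between the pads at about (317,301).

Emit:
send_rows --moves '[[[0.863,-0.608,0],[0,0,0],-0.4],[[0.863,-0.608,0],[0,0,0],-0.4],[[0.863,-0.608,0],[0,0,0],-0.4],[[0.863,-0.608,0],[0,0,0],-0.4],[[0.863,-0.608,0],[0,0,0],-0.4],[[0.863,-0.608,0],[0,0,0],-0.4],[[0.863,-0.608,0],[0,0,0],-0.4],[[0.863,-0.608,0],[0,0,0],-0.4],[[0.863,-0.608,0],[0,0,0],-0.4],[[0.863,-0.608,0],[0,0,0],-0.4],[[0.863,-0.608,0],[0,0,0],-0.4],[[0.863,-0.608,0],[0,0,0],-0.4]]'

```text
time: 17.05
tool_pos: [530.1, 54.7, 173.3]
eef_rot: [-0.0, 0.926, 0.379, -0.001]
force: [1.0, -1.5, 0.7]
gripper_width: 0.465
grasp_force: 25.4
```

Emit:
send_rows --moves '[[[0,0,0],[0,0,-0.14],-0.4],[[0,0,0.8],[0,0,0],-0.4],[[0,0,0.8],[0,0,0],-0.4],[[0,0,0.5],[0,0,0],-0.4],[[0,0,0],[0,0,0],-0.4],[[0,0,0],[0,0,0],-0.4]]'

```text
time: 17.65
tool_pos: [530.4, 53.0, 111.3]
eef_rot: [-0.0, 0.923, 0.384, -0.0]
force: [-0.1, -1.1, 0.9]
gripper_width: 0.471
grasp_force: 25.4
```

Run:
```python
from h import *
to([531.5,54.5,84.5],-44.8)
M=ctrl.camera_model("wrist"); im,_=ctrl.capture("wrist"); cv2.imwrite("pics/w9.png",im)
im2,_=ctrl.capture("side"); cv2.imwrite("pics/s9.png",im2)
cv2.imwrite("pics/c9.png",np.hstack([im[120:420,160:480],cv2.resize(im2[180:300,240:410],(425,300))]))
p,R,s=tool()
for c,a,q in blobs(im,(0,150,60),(13,255,255),100): print(c.round(0),a,q.min(0),q.max(0),ray("wrist",c,p[2]+6,M)[0].round(1),ray("wrist",c,80,M)[0].round(1))
```

```text
t 17.65 pos [530.4  53.  111.3] yang -44.82 tilt [-8.e-04 -1.e-04 -1.e+00] F [-0.1 -1.1  0.9]
shift units [ 0.062 -0.007  0.893] rz units -0.004
[196. 256.] 884 [182 230] [208 284] [509.9 107.8 118.1] [489.2 108.1  80. ]
[317. 293.] 6093 [274 231] [361 345] [534.8  57.5 118.1] [521.1  43.8  80. ]
```

View pics/c9.png

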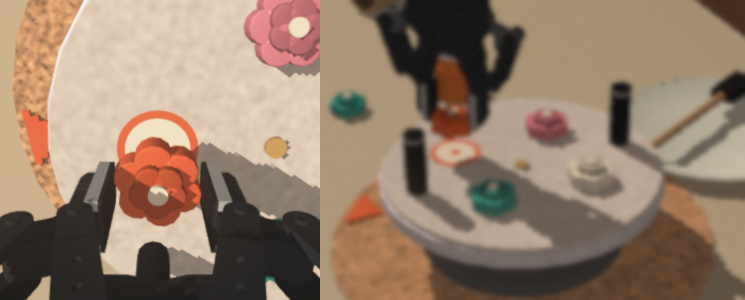

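The crop shows the orange ring directly below the held flower and centred laterally with it (both at x ≈ 157). By projection the ring's centre is at (531.7,54.4), against (531.5,54.1) for the flower. The side view shows the wheel still set.

Emit:
send_rows --moves '[[[0,0,0.4],[0,0,0],-0.4],[[0,0,0.3],[0,0,0],-0.4],[[0,0,0.1],[0,0,0],-0.4],[[0,0,0.05],[0,0,0],-0.4],[[0,0,0],[0,0,0],-0.4]]'

```text
time: 18.25
tool_pos: [530.5, 53.4, 85.6]
eef_rot: [-0.0, 0.923, 0.384, -0.0]
force: [-0.4, 0.1, -0.6]
gripper_width: 0.463
grasp_force: 25.4
```

Emit:
send_rows --moves '[[[0,0,0.02],[0,0,0],-0.4],[[0,0,0],[0,0,0],-0.4],[[0,0,0],[0,0,0],-0.4]]'

```text
time: 18.55
tool_pos: [530.6, 53.4, 85.4]
eef_rot: [0.0, 0.923, 0.384, 0.0]
force: [0.3, -0.5, -0.4]
gripper_width: 0.468
grasp_force: 25.4
```

Emit:
send_rows --moves '[[[0,0,0.03],[0,0,0],-0.4],[[0,0,0],[0,0,0],-0.4],[[0,0,0],[0,0,0],-0.4]]'

```text
time: 18.85
tool_pos: [530.6, 53.4, 84.5]
eef_rot: [0.0, 0.923, 0.384, 0.0]
force: [-1.3, -0.0, 4.4]
gripper_width: 0.469
grasp_force: 25.8
```

Emit:
send_rows --moves '[[[0,0,0.03],[0,0,0],-0.4],[[0,0,0],[0,0,0],-0.4],[[0,0,0],[0,0,0],-0.4]]'

```text
time: 19.15
tool_pos: [530.7, 53.5, 84.4]
eef_rot: [0.0, 0.923, 0.384, 0.0]
force: [-7.0, 0.3, 15.6]
gripper_width: 0.468
grasp_force: 26.7
```

Emit:
send_rows --moves '[[[0,0,-0.04],[0,0,0],-0.4],[[0,0,0],[0,0,0],-0.05],[[0,0,0],[0,0,0],0.1],[[0,0,0],[0,0,0],0.25],[[0,0,0],[0,0,0],0.35],[[0,0,0],[0,0,0],0.35],[[0,0,-0.4],[0,0,0],0.35],[[0,0,-0.8],[0,0,0],0.35],[[0,0,-0.9],[0,0,0],0.35],[[0,0,-0.9],[0,0,0],0.35],[[0,0,-0.9],[0,0,0],0.35],[[0,0,-0.9],[0,0,0],0.35]]'

```text
time: 20.35
tool_pos: [530.3, 53.4, 230.8]
eef_rot: [0.0, 0.923, 0.384, 0.0]
force: [-0.0, 1.0, -0.4]
gripper_width: 0.677
grasp_force: 0.0
```

Emit:
send_rows --moves '[[[-0.9,0.9,0],[0,0,0],0.35],[[-0.9,0.9,0],[0,0,0],0.35],[[-0.9,0.9,0],[0,0,0],0.35],[[-0.9,0.9,0],[0,0,0],0.35],[[-0.9,0.9,0],[0,0,0],0.35],[[-0.9,0.9,0],[0,0,0],0.35],[[-0.9,0.9,0],[0,0,0],0.35],[[-0.9,0.9,0],[0,0,0],0.35],[[-0.9,0.9,0],[0,0,0],0.35],[[0,0,0],[0,0,0],0.35]]'

```text
time: 21.35
tool_pos: [530.8, -294.0, 229.1]
eef_rot: [0.0, 0.924, 0.382, -0.0]
force: [-0.3, 1.7, -0.2]
gripper_width: 0.672
grasp_force: 0.0
```

Run:
```python
from h import *
im,_=ctrl.capture("top"); s,_=ctrl.capture("side")
hub=np.array([578.67,7.19])
for c,a,q in blobs(im,(0,150,80),(9,255,255),20):
    w=ray("top",c,90)[0][:2]; print(c.round(1),a,w.round(1),np.linalg.norm(w-hub).round(1),(ang(w-hub)%360).round(1))
for c,a,q in blobs(im,(80,120,40),(100,255,255)): print("teal",c.round(1),a,ray("top",c,92)[0].round(1), (ang(ray("top",c,92)[0][:2]-hub)%360).round(1))
cv2.imwrite("pics/c10.png",np.hstack([cv2.resize(im[150:340,220:420],(420,400)),cv2.resize(s[190:310,240:400],(380,400))]))
```

```text
[288.3 250.1] 496 [529.   52.7] 67.4 137.5
[256.1 297.4] 236 [442.   93.4] 161.6 147.8
teal [343.  255.4] 344 [532.9 -40.   92. ] 225.9
teal [147.5 260.4] 289 [476.9 284.9  92. ] 110.1
```

View pics/c10.png

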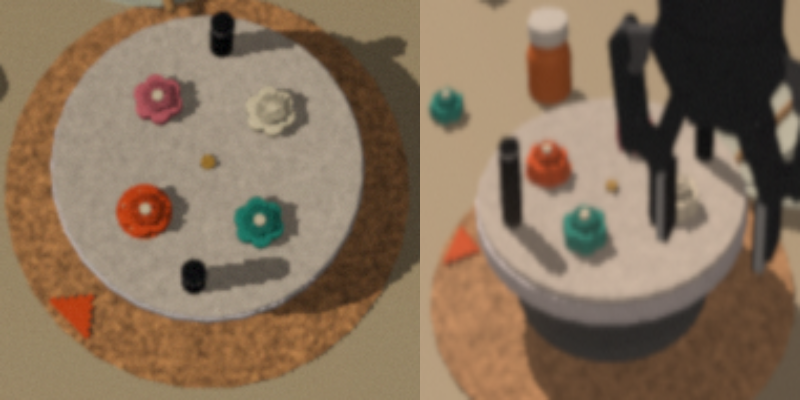

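The top crop shows the flower at full-image (288,250), on the spot where the ring was. The glued teal flower at 225.9° shows the wheel has not moved. The side view shows the flower lying flat and the arm clear.

```bash
python3 -c "
from cell import ctrl
print(ctrl.job_done())"
```

```text
the job is handed in; nothing more can be done
None
```

The wheel is turned and clicked into the notch at the pointer, the orange flower lies flat on the free spot, and the job is handed in at about 21.5 s. The teal flower, cup and jar were not touched.

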